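# Press two tip boxes shut

### The job

The lids of the blue and the yellow pipette tip box have been left ajar. Press them down until fully shut, level and flush on their boxes: first the blue one, which holds the sterile tips, then the yellow one, with both boxes still standing about where they were. The white tip box is still in use, so leave it and its lid alone.

Things in the scene. Friction and masses are not known exactly. Their poses are not given: they have to be found in the camera images.
- blue_box_lid_front (a point): Middle of the front top edge of the clear lid of the BLUE tip box, to be shut. Box: loose, 0.3 kg, upright on the bench (z=0), 82 deep x 118 wide x 74 mm high shut: coloured tray 45 high, lid a 28 mm shell with a flat top, hinged along the rear. Axes are the lid's: x front to rear, y along the width, z out of its top (vertical when shut). Shut, the point is 74 mm above the bench.
- yellow_box_lid_front (a point): The same point and axes on the YELLOW tip box, alike in all but colour, to be shut. All lids: hinge line 81 mm behind (lid x) and 28 mm below (lid z) the point, 46 mm above the bench; start 0.18 to 0.4 rad open, front raised; stiff hinge, no spring: stays where left. 2 to 4 N down on the front half of the slick top moves it, to a hard stop flush on the tray.
- white_box_lid_front (a point): The same point and axes on the WHITE tip box, alike in all but colour, its lid ajar too: to be left as it is, box and lid. Above the work two beige supply columns, 100 mm thick, hang from the ceiling down to 0.79 m above the bench, at (x, y) = (0.46, 0.04) and (0.46, 0.48): keep the arm's elbow clear of them, above all when swinging across with the arm stretched out.

How it is judged:
By the outcome, as a careful person would: the job done as asked, in the order asked, and still so for the second after the job is handed in, with the robot touching nothing.
It also fails if it takes over 45 s, if anything falls off the work surface, if the arm or the gripper's body presses on something with over 40 N, if the wrist force passes 120 N, or if a joint passes its speed limit or range.

### The arm

A 7-joint arm with a two-finger parallel gripper is mounted at the origin on a cart in front of the work surface, level with it; the furniture and walls round the work are solid. World frame = base frame: x ahead of the robot, y to its left, z up, the work surface at z = 0. Lengths are in m, angles in degrees, forces in N, time in s.
With the tool pointing down it reaches from about 0.4 to 0.85 m from the base axis. Payload 4.5 kg.
Tool frame: the origin (TCP) lies at the very end of the fingers, on their centre line; the grasp point (between the pads) lies behind it (arm.tcp_to_grasp is the z of the grasp point in the tool frame, in m); z points along the fingers, y is the direction in which the jaws open and shut (so a half turn about z gives the same grasp; the last joint's range is limited). The gripper opens to 85 mm and grips with 20 to 120 N. Pads are 22 mm wide; open, the fingers measure 114 mm over their backs; the gripper's body (76 mm by 85 mm) begins 54 mm behind the grasp point. The pads swing forward as they close: fully open they stand 13 mm farther back than shut.
Start: joints at [67.598, 39.483, -11.15, 89.685, 9.013, 51.709, -12.324], TCP at [0.258, -0.569, 0.231] pointing down, gripper open.
Joint ranges: [-172.22, 172.22], [-26.19, 119.32], [-84.43, 86.54], [7.71, 146.69], [-57.33, 237.33], [2.42, 119.75], [-152.13, 152.13]. Speed limits (degrees/s): [147.25, 147.25, 180, 180, 180, 180, 180].

### API

Orientations are given as a 3x3 rotation matrix whose columns are the frame's x, y, z axes.
In Python, from cell import sensors, viewer, arm, models gives the robot as it stands.
- The arm moves only by the tool arm_command, never from a script. Its argument "rows" is a list of rows, each a list of 4 numbers: the shift along the world's x, y, z scaled (see below), then the turn about the world's z scaled (see below). A call has 1 to 10 rows; each row is the pose to reach, as a shift and turn from the pose commanded when the call began; what a row does not reach only later rows make up. The controller multiplies each number of a shift by 0.4 m and each number of a turn by 90 degrees. A row lasts 1/10 s, in which the tool goes at most 50 mm and 8.59 degrees, less where a joint would pass 70% of its speed; a pose out of reach is approached as far as the arm can. A call with a number of a shift or a turn outside -1 to 1 is refused whole. A call with a gripper value outside its range is refused whole. "grip" is the opening, from -1 (shut) to 1 (fully open), so that 0 is half open, set as the call begins (left out, the last holds). The fingers move at their own pace and stop on an object; "force" is the grip in N (left out, the last holds). Time passes only in rows, so rows that repeat a pose let the fingers close. It gives the time, the measured TCP pose, the force and the opening at its end, in the units of the state.
- sensors.get_obs(): the state, without advancing time (a new reading comes with each control period).
- viewer.get_image(name): name is "scene" or "top" or "wrist"; returns a dict with "frame" (480x640x3 uint8, red, green, blue), "mtx" (3x3 intrinsics, pixels), "R" (3x3) and "t" (3): a world point X has camera coordinates R X + t; the wrist camera has in their place "T_tool_cam" (4x4, takes a point from camera to tool coordinates, whose origin is the TCP and whose axes are the flange's). Camera axes: x right, y down, z forward; pixel columns grow to the right and rows downward; lengths in m; the calibration is good to about 2 mm. A picture is of the moment at which its call begins: read the wrist's pose just before it. There is no depth.
- arm.sign_off(): hands the job in, once; it reports no verdict.
Trained networks look in a picture, given as the dict that the camera call returned (one of the last four; its "shot" number tells which), for a name from the list of things; names that differ only in an ending like _2 or _b are one class to them, and where a whole thing is asked for, a point or a joint stands for the part that bears it (a point fixed in the world has none). Each returns a list of dicts, best first, with "conf" (0 to 1); they miss things now and then, are a little off and sometimes report something else, mostly with a low value. They report only what shows in the picture. A call takes as long as a camera call.
- models.masks_of(picture, query): "pixels" (480x640 bool, what is visible of it) and "rect" ([left, top, right, bottom] in pixels, round what is visible of it).
- models.tip_of(picture, query): "at" ([row, column] in pixels: a listed point, or the origin of a listed thing).
The state is a dict: "time": time; "q": joint angles; "qvel": joint speeds; "joint_efforts": joint torques, N m; "ee_pos": TCP position; "tool_rot": TCP orientation; "ft_force": force on the tool from outside, world axes, zero at the start; "moment": the same for the moment, N m; "width": opening from 0.0 (shut) to 1.0 (fully open).
Only numpy, scipy, OpenCV 4.12 (cv2) and the standard library are available. Lean on these libraries where they do the work, as an engineer would, in place of code of your own. Each camera call takes 0.05 s, during which the arm holds its last target.

## Working session

There is one attempt and no reset: what is moved stays moved. The work goes in short steps, Python scripts to look and compute and a tool call to move; the robot and the scene stay as the last step left them, time stands still between calls to the robot, and variables do not carry over. Pictures are saved under pics/ and viewed, and the job is handed in when it is done.

Besides the shell and the picture viewer there is one more tool, called after "Call:" as a command line: name --pt "numbers of a row" for each row, then --argument value for the rest. arm_command: Moves the arm, as the interface text tells. Shifts and turns lie within -1 to 1; 1 stands for 0.4 m of shift or 90 degrees of turn. Its arguments: {"type":"object","properties":{"rows":{"type":"array"},"grip":{"type":"number"},"force":{"type":"number"}},"required":["rows"]}

```bash
mkdir -p pics; cat > h.py <<'E'
import numpy as np, cv2
from cell import sensors, viewer, arm, models
def save(p,name): cv2.imwrite('pics/'+name,cv2.cvtColor(p['frame'],cv2.COLOR_RGB2BGR))
def tri(obs):
    A=[]
    for p,(r,c) in obs:
        P=np.array(p['mtx'])@np.hstack([np.array(p['R']),np.array(p['t']).reshape(3,1)])
        A+= [c*P[2]-P[0], r*P[2]-P[1]]
    A=np.array(A); A/=np.linalg.norm(A[:,:3],axis=1)[:,None]
    X=np.linalg.lstsq(A[:,:3],-A[:,3],rcond=None)[0]
    return X, A[:,:3]@X+A[:,3]
def proj(p,X):
    u=np.array(p['mtx'])@(np.array(p['R'])@np.array(X)+np.array(p['t']).ravel()); return u[1]/u[2],u[0]/u[2]
def ray(p,rc,z):
    K=np.linalg.inv(np.array(p['mtx'])); R=np.array(p['R']); t=np.array(p['t']).ravel()
    d=R.T@K@np.array([rc[1],rc[0],1]); c=-R.T@t
    return c+d*(z-c[2])/d[2]
E
python3 - <<'E'
from h import *
s=viewer.get_image('scene'); t=viewer.get_image('top')
save(s,'s0.png'); save(t,'t0.png')
for c in ['blue','yellow','white']:
    q=c+'_box_lid_front'
    a=models.tip_of(s,q); b=models.tip_of(t,q)
    print(c,[(np.round(x['at'],1),round(x['conf'],2)) for x in a],[(np.round(x['at'],1),round(x['conf'],2)) for x in b])
    if a and b:
        print(tri([(s,a[0]['at']),(t,b[0]['at'])]))
    for n,p in(('s',s),('t',t)):
        print(n,[(x['rect'],round(x['conf'],2)) for x in models.masks_of(p,q)])
for p in (s,t): print(-np.array(p['R']).T@np.array(p['t']).ravel())
o=sensors.get_obs(); print(o['time'],o['ee_pos'],np.round(o['tool_rot'],3),arm.tcp_to_grasp,o['ft_force'])
E
```

```text
blue [(array([213.6, 344.7]), 0.59)] [(array([225.1, 363. ]), 0.64)]
(array([0.46595952, 0.08455381, 0.10394092]), array([ 4.45876271e-04,  6.44940794e-05, -3.50002937e-04, -2.84162462e-04]))
s [([299.9, 188.8, 372.9, 237.5], 0.75)]
t [([329.0, 185.6, 402.2, 233.6], 0.84)]
yellow [(array([189.6, 410.2]), 0.94)] [(array([225.8, 451.6]), 0.87)]
(array([ 0.46672279, -0.07942919,  0.0898458 ]), array([ 0.00192783,  0.00031447, -0.0014073 , -0.00135413]))
s [([367.3, 167.6, 430.0, 210.6], 0.88)]
t [([412.0, 185.9, 485.5, 238.2], 0.69)]
white [(array([296.6, 197.5]), 0.73)] [(array([240.5, 193.1]), 0.64)]
(array([0.43865601, 0.39898579, 0.08941648]), array([-0.00162754, -0.00016194,  0.00145582,  0.00073153]))
s [([158.2, 264.3, 238.6, 323.5], 0.74)]
t [([166.8, 198.6, 230.5, 254.8], 0.96)]
[-0.03720302  0.43876693  0.74380872]
[0.29150289 0.14151927 1.22323733]
0.7 [ 0.25762218 -0.56943882  0.23132492] [[ 0.911  0.412  0.   ]
 [ 0.412 -0.911 -0.   ]
 [ 0.     0.    -1.   ]] -0.0187 [-0.08592513  0.66310749  0.39727625]
```

View pics/s0.png

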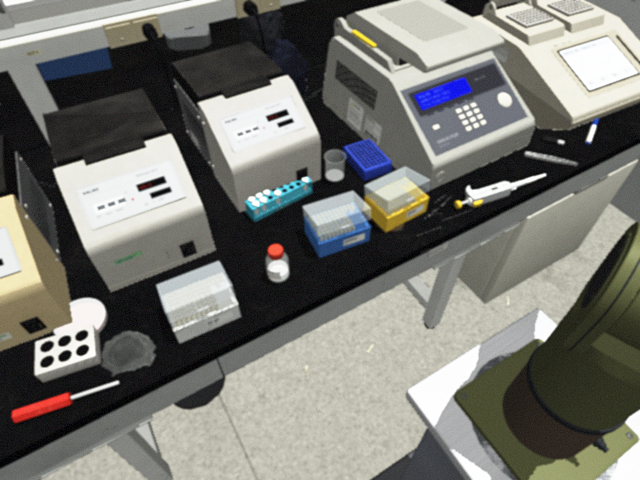

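View pics/t0.png

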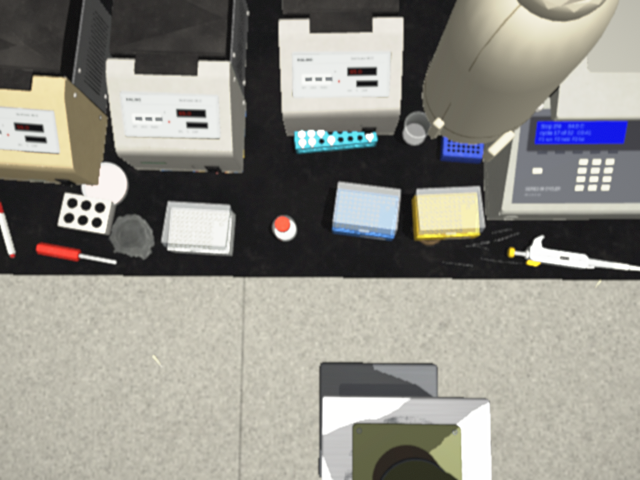

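The pictures match the detections. The blue lid front is at about (213,345) in scene and (225,363) in top. Yellow is at (190,410) and (226,452), white at (297,197) and (240,193). Next I'll zoom in to get the box orientations and the neighbouring machine's position.

```bash
python3 - <<'E'
from h import *
s=viewer.get_image('scene'); t=viewer.get_image('top'); w=viewer.get_image('wrist')
save(w,'w0.png'); print(np.round(w['T_tool_cam'],3))
def crop(p,r0,r1,c0,c1,k,n):
    cv2.imwrite('pics/'+n,cv2.resize(cv2.cvtColor(p['frame'][r0:r1,c0:c1],cv2.COLOR_RGB2BGR),None,fx=k,fy=k,interpolation=cv2.INTER_CUBIC))
crop(s,150,270,290,450,5,'sc.png'); crop(t,165,265,315,515,4,'tc.png')
for X in [(0.51,-0.01,0.79),(0.51,0.09,0.79),(.41,-.01,.79),(.41,.09,.79)]: print(X,np.round(proj(s,X)),np.round(proj(t,X)))
for c,X in(('b',(0.466,0.0845,0.104)),('y',(0.4667,-0.0794,0.0898)),('w',(.4386,.399,.0894))): print(c,proj(s,X),proj(t,X))
E
```

```text
[[-0.    -0.945 -0.327  0.084]
 [ 1.    -0.     0.001 -0.001]
 [-0.001 -0.327  0.945 -0.142]
 [ 0.     0.     0.     1.   ]]
(0.51, -0.01, 0.79) [-355.  433.] [ 22. 541.]
(0.51, 0.09, 0.79) [-362.  344.] [ 22. 403.]
(0.41, -0.01, 0.79) [-365.  513.] [155. 546.]
(0.41, 0.09, 0.79) [-375.  417.] [155. 405.]
b (np.float64(213.52344768320972), np.float64(344.48607157994235)) (np.float64(225.22959042123998), np.float64(363.22446982401897))
y (np.float64(189.47764645157167), np.float64(409.26453452305407)) (np.float64(226.55488912638108), np.float64(452.36492798872945))
w (np.float64(296.72781957868904), np.float64(198.49088114695132)) (np.float64(240.1351109609311), np.float64(192.28970527271719))
```

View pics/sc.png

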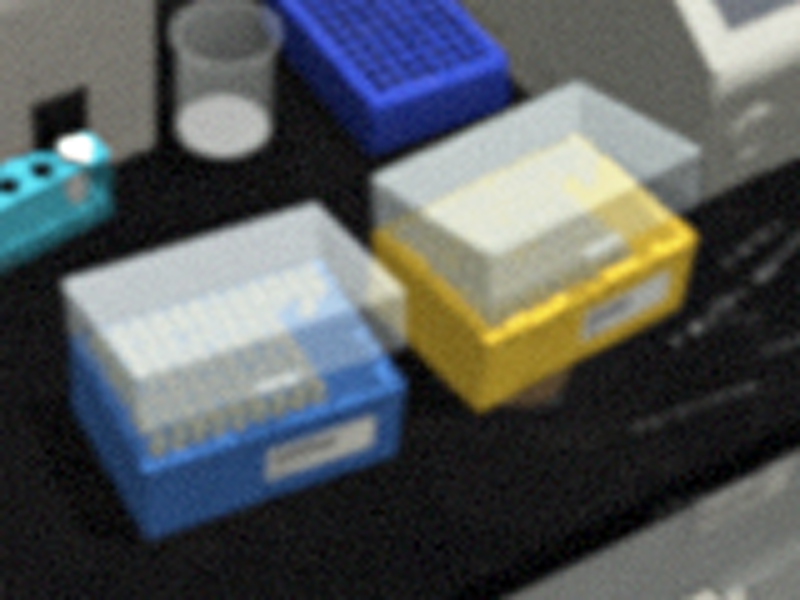

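View pics/tc.png

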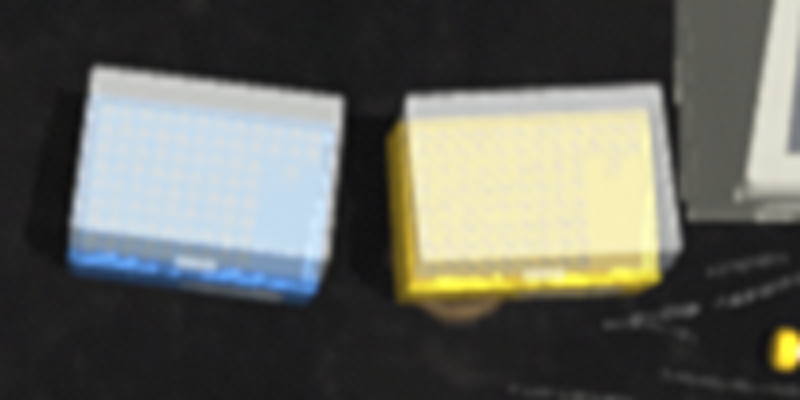

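View pics/w0.png

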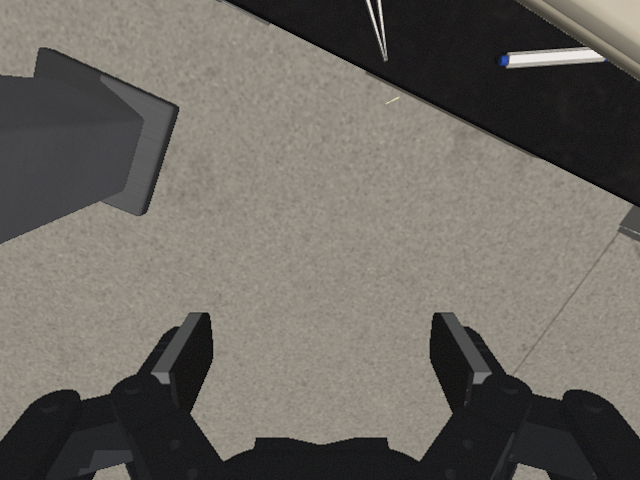

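Both heights agree with the stated geometry: blue is about 0.4 rad open and yellow about 0.2 rad. Blue yaw is about −8° and yellow about +3°. The thermocycler is to the right of the yellow box, and the column is over the blue box. I'll shut the gripper and go in on a short radius, so the elbow stays back.

Call:
arm_command --pt "0.02 0.09 0" --pt "0.05 0.18 0" --pt "0.08 0.27 0" --pt "0.1 0.36 0" --pt "0.13 0.45 0" --pt "0.15 0.54 0" --pt "0.18 0.63 0" --pt "0.2 0.72 0" --pt "0.23 0.81 0" --pt "0.25 0.9 0" --grip -1

```text
schema error: expected 4 numbers
```

Call:
arm_command --pt "0.02 0.09 0 0" --pt "0.05 0.18 0 0" --pt "0.08 0.27 0 0" --pt "0.1 0.36 0 0" --pt "0.13 0.45 0 0" --pt "0.15 0.54 0 0" --pt "0.18 0.63 0 0" --pt "0.2 0.72 0 0" --pt "0.23 0.81 0 0" --pt "0.25 0.9 0 0" --grip -1

```text
time: 1.85
ee_pos: [0.3586, -0.2081, 0.2316]
tool_rot: [[0.911, 0.412, 0.002], [0.412, -0.911, -0.0], [0.001, 0.001, -1.0]]
ft_force: [0.4, -0.3, -0.3]
width: -0.002
```

Call:
arm_command --pt "0.02 0.09 0 0" --pt "0.03 0.18 0 0" --pt "0.05 0.27 0 0" --pt "0.06 0.36 0 0" --pt "0.08 0.45 0 0" --pt "0.1 0.54 0 0" --pt "0.12 0.63 0 0" --pt "0.14 0.7 0 0" --pt "0.15 0.74 0 0" --pt "0.15 0.74 0 0"

```text
time: 2.85
ee_pos: [0.4186, 0.0895, 0.2316]
tool_rot: [[0.909, 0.417, 0.002], [0.417, -0.909, 0.002], [0.002, -0.001, -1.0]]
ft_force: [-1.2, 0.1, 0.7]
width: -0.002
```

```bash
python3 - <<'E'
from h import *
o=sensors.get_obs(); print(o['time'],o['ee_pos'],np.round(o['q'],1),o['ft_force'])
s=viewer.get_image('scene'); t=viewer.get_image('top')
save(s,'s1.png'); save(t,'t1.png')
o=sensors.get_obs(); w=viewer.get_image('wrist'); save(w,'w1.png')
Rt=np.array(o['tool_rot']); T=np.array(w['T_tool_cam'])
Rwc=Rt@T[:3,:3]; c=Rt@T[:3,3]+np.array(o['ee_pos'])
w['R']=Rwc.T; w['t']=-Rwc.T@c
for col in ['blue','yellow']:
    q=col+'_box_lid_front'; L=[]
    for n,p in(('s',s),('t',t),('w',w)):
        a=models.tip_of(p,q)
        print(col,n,[(np.round(x['at'],1),round(x['conf'],2)) for x in a])
        if a: L.append((p,a[0]['at']))
    if len(L)>1: print(tri(L))
E
```

```text
2.85 [0.41858896 0.08949342 0.23155617] [-13.3  25.3  -7.2 122.2   5.6  32.7 -89.8] [-1.22545226  0.10618204  0.66014579]
blue s [(array([214.6, 342.4]), 0.82)]
blue t []
blue w [(array([163.8, 352.4]), 0.73)]
(array([0.46725369, 0.08609308, 0.10118591]), array([-0.00197461,  0.00036549,  0.00129976,  0.0015517 ]))
yellow s [(array([188.7, 408.9]), 0.96)]
yellow t [(array([228.6, 452.1]), 0.7)]
yellow w [(array([250.5, 535.6]), 0.68)]
(array([ 0.46376955, -0.07682036,  0.09468597]), array([-0.00124971, -0.00068535,  0.00108685,  0.00159074, -0.0001542 ,
       -0.00059477]))
```

View pics/w1.png

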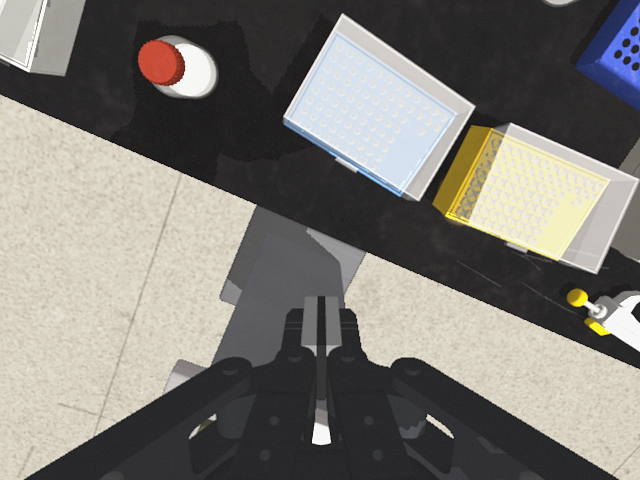

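View pics/t1.png

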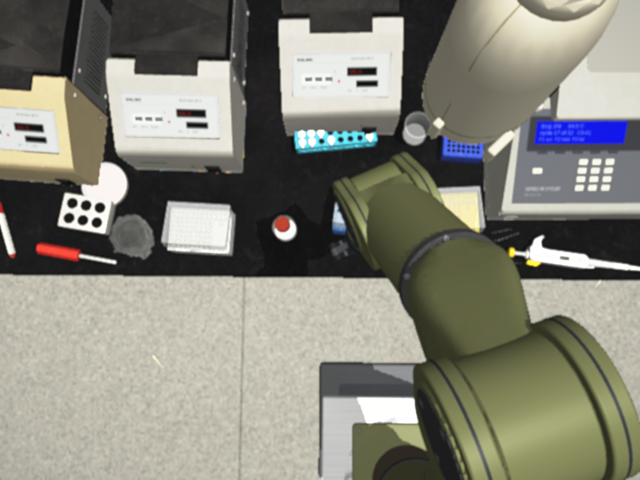

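View pics/s1.png

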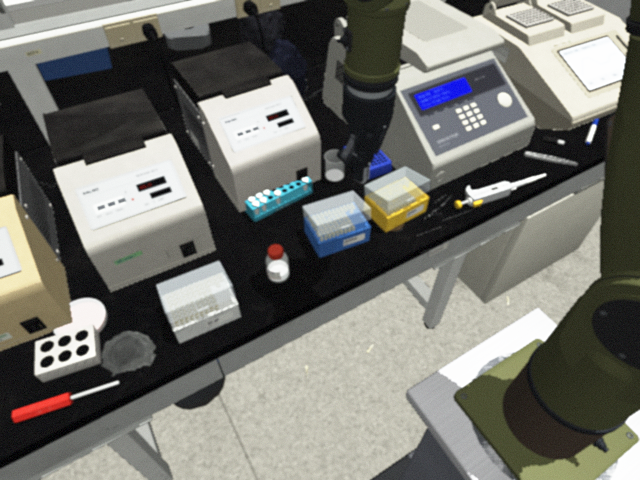

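Blue agrees across the views at (0.467, 0.086, 0.102). The elbow is low and well back from the column. Now I'll move over the blue lid's front.

Call:
arm_command --pt "0.07 -0.01 0 0" --pt "0.145 -0.013 -0.05 0" --pt "0.145 -0.013 -0.12 0" --pt "0.145 -0.013 -0.19 0" --pt "0.145 -0.013 -0.25 0" --pt "0.145 -0.013 -0.27 0" --pt "0.145 -0.013 -0.28 0" --pt "0.145 -0.013 -0.28 0"

```text
time: 4.1
ee_pos: [0.4759, 0.0813, 0.1196]
tool_rot: [[0.911, 0.412, 0.0], [0.412, -0.911, 0.0], [0.0, 0.0, -1.0]]
ft_force: [-0.4, 0.1, -0.1]
width: -0.001
```

```bash
python3 - <<'E'
from h import *
o=sensors.get_obs(); print(o['time'],o['ee_pos'],o['ft_force'])
w=viewer.get_image('wrist'); save(w,'w2.png'); s=viewer.get_image('scene')
cv2.imwrite('pics/s2.png',cv2.resize(cv2.cvtColor(s['frame'][150:270,290:450],cv2.COLOR_RGB2BGR),None,fx=5,fy=5))
E
```

```text
4.1 [0.47589056 0.08131417 0.11960649] [-0.37138918  0.13580871 -0.10681385]
```

View pics/w2.png

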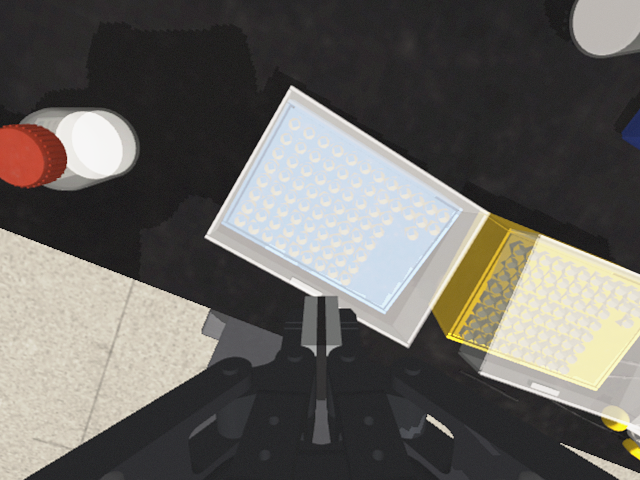

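View pics/s2.png

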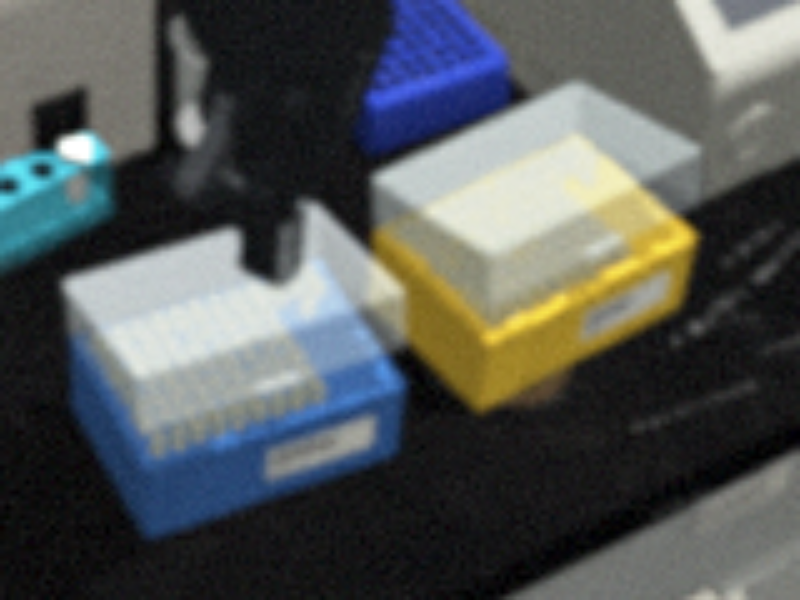

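The tip is close to the front edge, so I'll go 6 mm further rearward and press down slowly.

Call:
arm_command --pt "0.015 0.008 0 0" --pt "0.015 0.008 -0.02 0" --pt "0.015 0.008 -0.03 0" --pt "0.015 0.008 -0.04 0" --pt "0.015 0.008 -0.05 0" --pt "0.015 0.008 -0.06 0" --pt "0.015 0.008 -0.07 0" --pt "0.015 0.008 -0.08 0" --pt "0.015 0.008 -0.085 0" --pt "0.015 0.008 -0.085 0"

```text
time: 5.2
ee_pos: [0.4814, 0.0845, 0.085]
tool_rot: [[0.911, 0.412, -0.0], [0.412, -0.911, -0.0], [-0.0, -0.0, -1.0]]
ft_force: [-0.5, -0.2, 0.5]
width: 0.002
```

```bash
python3 - <<'E'
from h import *
s=viewer.get_image('scene')
cv2.imwrite('pics/s3.png',cv2.resize(cv2.cvtColor(s['frame'][150:270,290:450],cv2.COLOR_RGB2BGR),None,fx=5,fy=5))
E
```

```text
(no output)
```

View pics/s3.png

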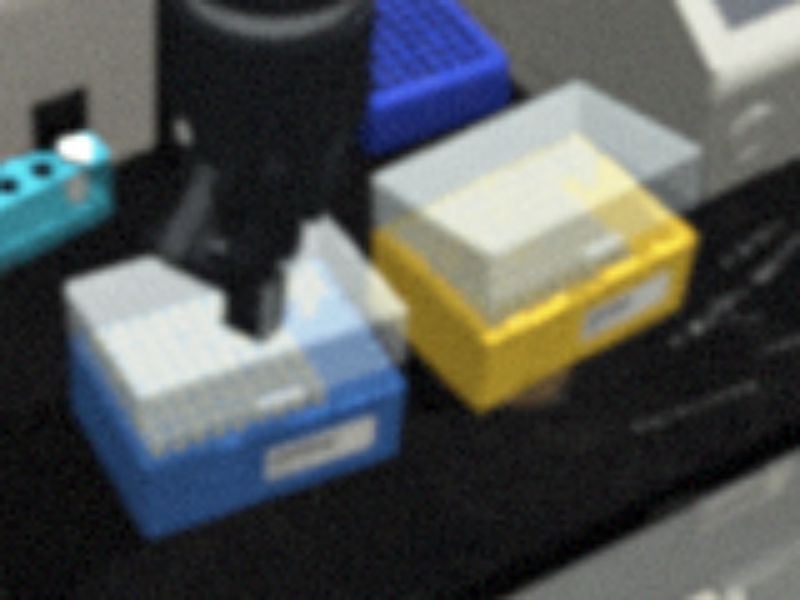

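The lid is following the finger down and the box hasn't moved, so I'll keep going to the stop.

Call:
arm_command --pt "0 0 -0.008 0" --pt "0 0 -0.016 0" --pt "0 0 -0.022 0" --pt "0 0 -0.026 0" --pt "0 0 -0.029 0" --pt "0 0 -0.031 0" --pt "0 0 -0.031 0"

```text
time: 5.95
ee_pos: [0.4811, 0.0846, 0.0739]
tool_rot: [[0.911, 0.412, -0.0], [0.412, -0.911, -0.0], [-0.0, 0.0, -1.0]]
ft_force: [-3.3, -0.0, 17.4]
width: -0.002
```

At z = 73.9 mm the force jumps to 17 N, which is the stop at the stated 74 mm. I'll lift, check it, then move over the yellow box.

Call:
arm_command --pt "0 0 0.02 0" --pt "0 0 0.1 0" --pt "0 0 0.2 0" --pt "0 0 0.25 0" --pt "0 -0.1 0.25 0" --pt "0 -0.2 0.25 0" --pt "0 -0.3 0.25 0" --pt "0 -0.38 0.25 0" --pt "0 -0.38 0.25 0"

```text
time: 6.85
ee_pos: [0.4813, -0.0738, 0.1729]
tool_rot: [[0.915, 0.403, 0.0], [0.403, -0.915, -0.004], [-0.001, 0.003, -1.0]]
ft_force: [0.2, -1.0, 0.6]
width: 0.002
```

```bash
cat > look.py <<'E'
import sys
from h import *
n=sys.argv[1]
o=sensors.get_obs(); print(o['time'],np.round(o['ee_pos'],4),np.round(o['ft_force'],1),np.round(o['q'],1))
w=viewer.get_image('wrist'); save(w,'w%s.png'%n)
Rt=np.array(o['tool_rot']); T=np.array(w['T_tool_cam'])
Rwc=Rt@T[:3,:3]; c=Rt@T[:3,3]+np.array(o['ee_pos'])
w['R']=Rwc.T; w['t']=-Rwc.T@c
s=viewer.get_image('scene'); t=viewer.get_image('top'); save(t,'t%s.png'%n)
cv2.imwrite('pics/s%s.png'%n,cv2.resize(cv2.cvtColor(s['frame'][150:270,290:450],cv2.COLOR_RGB2BGR),None,fx=5,fy=5))
for col in sys.argv[2:]:
    q=col+'_box_lid_front'; L=[]
    for k,p in(('s',s),('t',t),('w',w)):
        a=models.tip_of(p,q)
        print(col,k,[(np.round(x['at'],1),round(x['conf'],2)) for x in a])
        if a and a[0]['conf']>.3: L.append((p,a[0]['at']))
    if len(L)>1: print(tri(L))
E
python3 look.py 4 blue yellow
```

```text
6.85 [ 0.4813 -0.0738  0.1729] [ 0.2 -1.   0.6] [  8.4  34.8  -8.2 116.7  10.   29.2 -73.4]
blue s [(array([222.1, 346.6]), 0.64)]
blue t [(array([230.1, 358.4]), 0.81)]
blue w [(array([171.1,  75.4]), 0.63)]
(array([0.46082338, 0.0854185 , 0.08039103]), array([ 0.00317149, -0.00278011, -0.00680341,  0.00028463,  0.00347408,
        0.00041067]))
yellow s [(array([191.1, 413.3]), 0.66)]
yellow t [(array([227.1, 449.6]), 0.73)]
yellow w [(array([272.3, 313.1]), 0.67)]
(array([ 0.46182006, -0.0777454 ,  0.09063974]), array([ 0.00652958,  0.00056226, -0.00357015, -0.00368878, -0.00096434,
       -0.00121859]))
```

View pics/s4.png

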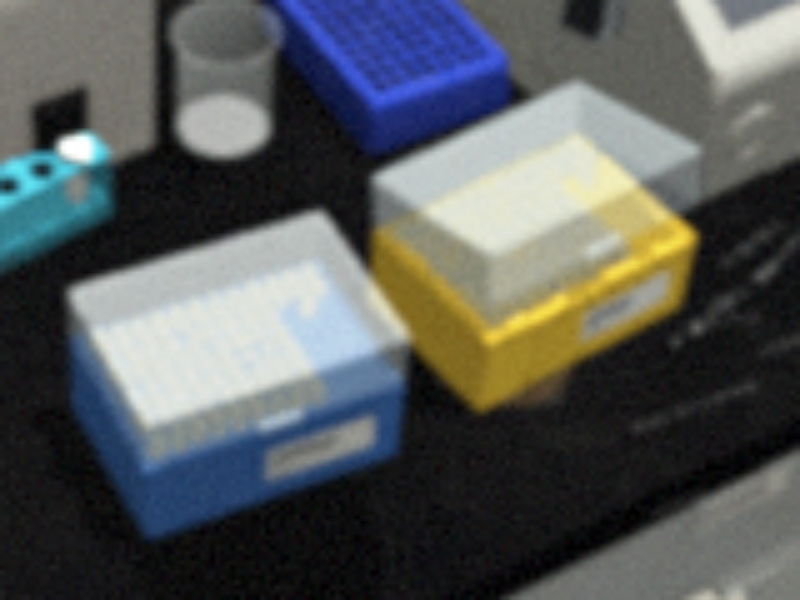

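View pics/w4.png

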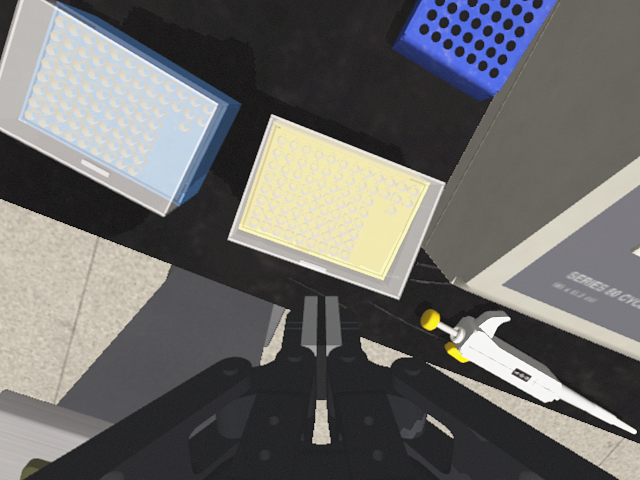

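Blue is shut: the lid is level, the clasp is down over the tray and the tray hasn't moved. Before descending on yellow, I'll check clearance to the thermocycler side.

```bash
python3 - <<'E'
from h import *
t=viewer.get_image('top'); o=sensors.get_obs(); print(o['ee_pos'])
for z in (0,.1,.2): print(z,ray(t,(219.5,485),z)[:2], ray(t,(165,484),z)[:2])
E
```

```text
[ 0.48172148 -0.06668429  0.17292417]
0 [ 0.49507795 -0.16142848] [ 0.60556502 -0.16216833]
0.1 [ 0.47843563 -0.13666242] [ 0.57989035 -0.13734179]
0.2 [ 0.46179331 -0.11189635] [ 0.55421568 -0.11251524]
```

View pics/t4.png

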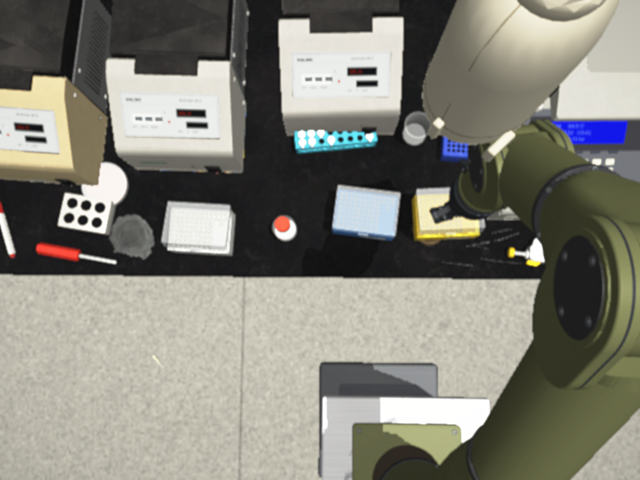

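Call:
arm_command --pt "0 -0.012 -0.06 0" --pt "0 -0.012 -0.12 0" --pt "0 -0.012 -0.17 0" --pt "0 -0.012 -0.19 0" --pt "0 -0.012 -0.2 0" --pt "0 -0.012 -0.21 0" --pt "0 -0.012 -0.22 0" --pt "0 -0.012 -0.225 0" --pt "0 -0.012 -0.225 0"

```text
time: 8.25
ee_pos: [0.4816, -0.0723, 0.0831]
tool_rot: [[0.911, 0.412, 0.0], [0.412, -0.911, -0.0], [0.0, 0.0, -1.0]]
ft_force: [-0.4, -0.2, 1.0]
width: 0.001
```

Call:
arm_command --pt "0 0 -0.006 0" --pt "0 0 -0.012 0" --pt "0 0 -0.018 0" --pt "0 0 -0.022 0" --pt "0 0 -0.025 0" --pt "0 0 -0.027 0" --pt "0 0 -0.027 0"

```text
time: 8.95
ee_pos: [0.4809, -0.0724, 0.0737]
tool_rot: [[0.911, 0.412, -0.0], [0.412, -0.911, -0.001], [-0.001, 0.001, -1.0]]
ft_force: [-6.2, 1.0, 25.5]
width: -0.001
```

Yellow also reaches its stop, at 73.7 mm. I'll lift straight up, back off and inspect.

Call:
arm_command --pt "0 0 0.02 0" --pt "0 0 0.1 0" --pt "0 0 0.2 0" --pt "0 0 0.3 0" --pt "-0.08 -0.05 0.35 0" --pt "-0.16 -0.14 0.37 0" --pt "-0.24 -0.24 0.37 0" --pt "-0.28 -0.34 0.37 0" --pt "-0.3 -0.42 0.37 0" --pt "-0.3 -0.42 0.37 0"

```text
time: 9.95
ee_pos: [0.36, -0.2454, 0.2201]
tool_rot: [[0.915, 0.404, 0.0], [0.404, -0.915, -0.003], [-0.001, 0.003, -1.0]]
ft_force: [-0.7, -0.2, -0.8]
width: -0.003
```

```bash
python3 look.py 5 blue yellow white
```

```text
9.95 [ 0.36   -0.2454  0.2201] [-0.7 -0.2 -0.8] [ 36.4  27.2 -12.3 121.7  10.8  32.  -49.9]
blue s [(array([222.9, 343.8]), 0.73)]
blue t [(array([230.6, 363.8]), 0.69)]
blue w []
(array([0.46141577, 0.08450517, 0.08050913]), array([-0.00287022, -0.00038511,  0.00226333,  0.00180911]))
yellow s [(array([199.6, 413.8]), 0.58)]
yellow t [(array([232.9, 446.6]), 0.87)]
yellow w []
(array([ 0.45272752, -0.07570346,  0.07502365]), array([ 0.00596188,  0.00105389, -0.00428314, -0.00426985]))
white s [(array([297.4, 199.8]), 0.64)]
white t [(array([242.7, 194.1]), 0.67)]
white w []
(array([0.43430776, 0.39647099, 0.09072361]), array([-0.0013892 , -0.00014036,  0.00124042,  0.00062996]))
```

View pics/s5.png

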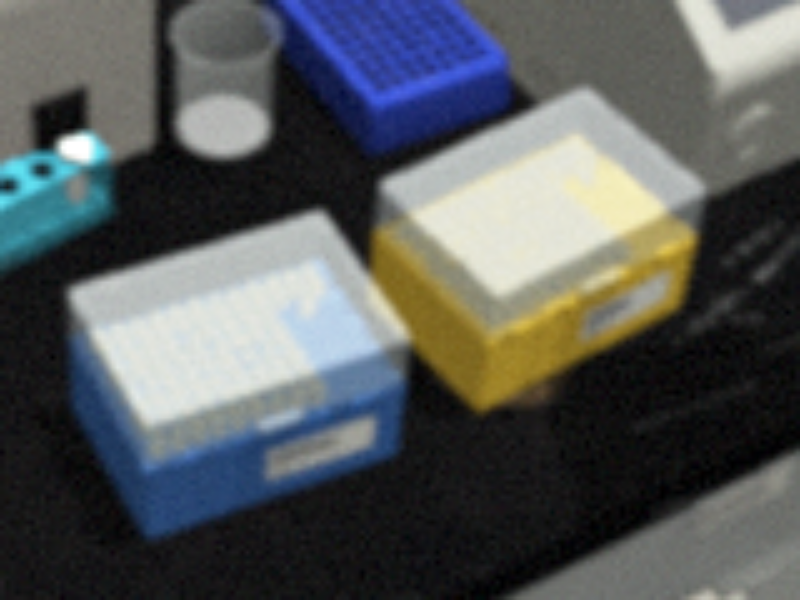

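View pics/t5.png

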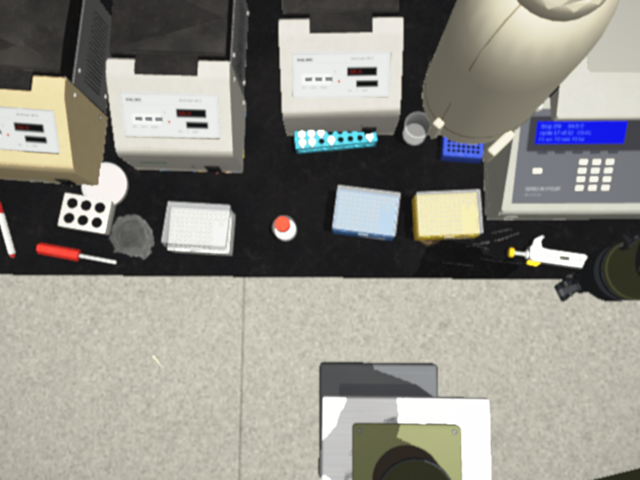

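View pics/w5.png

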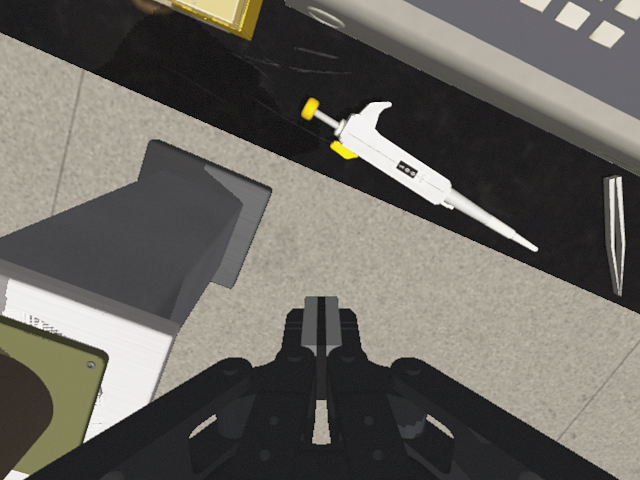

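Both look shut and all the trays are in place. As a numeric check, I'll overlay a modelled shut box (82x118x74, yaw fitted to the tray corners) on the pictures.

```bash
python3 - <<'E'
from h import *
s=viewer.get_image('scene'); t=viewer.get_image('top')
def box(cx,cy,yaw,h):
    c,n=np.cos(yaw),np.sin(yaw)
    return [np.array([cx+c*x-n*y,cy+n*x+c*y,h]) for x,y in((-.041,.059),(-.041,-.059),(.041,-.059),(.041,.059))]
from scipy.optimize import least_squares
# tray bottom-front corners & tray right/front in crop of scene (x/5+290,y/5+150)
def sc(x,y): return (y/5+150,x/5+290)
obs={'b':[sc(150,537),sc(403,460)],'y':[sc(483,412),sc(687,310)]}
out={}
for k,o in obs.items():
    P=[ray(s,q,0.0) for q in o]; m=(P[0]+P[1])/2; e=P[0]-P[1]; yaw=np.arctan2(-e[0],e[1])
    print(k,'front width',np.linalg.norm(e),'yaw',np.degrees(yaw),'front mid',m[:2])
    out[k]=(m[0]+.041*np.cos(yaw),m[1]+.041*np.sin(yaw),yaw)
for p,n,(r0,r1,c0,c1),f in((s,'s6.png',(150,270,290,450),5),(t,'t6.png',(165,265,315,515),4)):
    im=cv2.resize(cv2.cvtColor(p['frame'][r0:r1,c0:c1],cv2.COLOR_RGB2BGR),None,fx=f,fy=f,interpolation=cv2.INTER_CUBIC)
    for k in out:
        for h,col in((0,(0,255,0)),(.046,(255,0,255)),(.074,(0,0,255))):
            pts=np.array([[(proj(p,X)[1]-c0+.5)*f,(proj(p,X)[0]-r0+.5)*f] for X in box(*out[k],h)]).astype(int)
            cv2.polylines(im,[pts],True,col,1)
    cv2.imwrite('pics/'+n,im)
E
```

```text
b front width 0.11727476944683331 yaw -9.501294344394086 front mid [0.45698455 0.08216017]
y front width 0.11783425357226042 yaw 1.3871601307906747 front mid [ 0.45352348 -0.08079892]
```

View pics/s6.png

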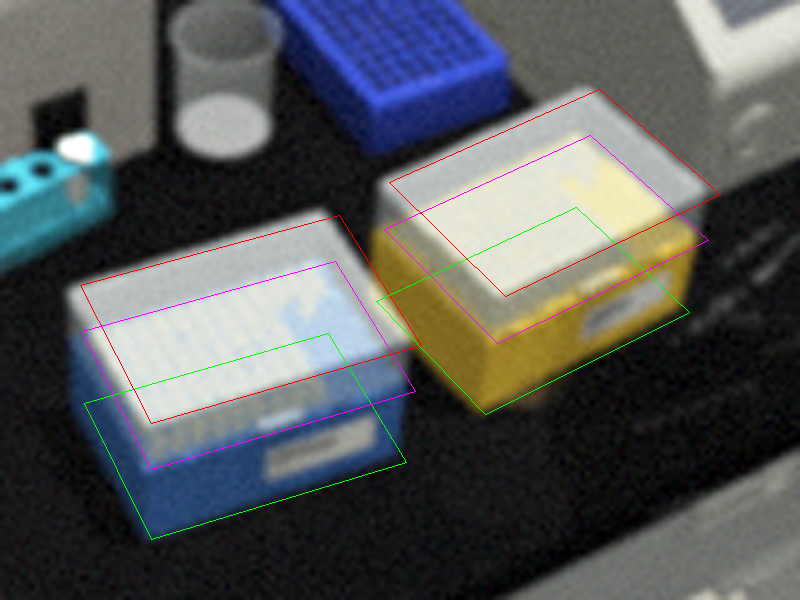

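View pics/t6.png

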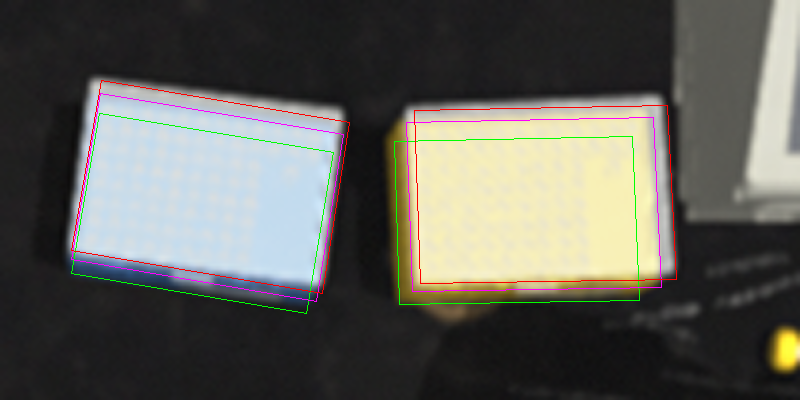

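The modelled shut height matches both lids to about 1–2 pixels: the blue front corner is at or below the model and yellow is on it. The white box is unchanged and the arm is clear, so I'm handing in.

```bash
python3 - <<'E'
from h import *
o=sensors.get_obs(); print(o['time'],np.abs(o['qvel']).max(),o['ft_force'])
print(arm.sign_off())
E
```

```text
10.65 0.14322664341980318 [-0.37962694  0.45490473 -0.00579592]
the job is handed in; nothing more can be done
None
```

I pressed the blue lid shut first, then the yellow one, with the closed fingertips on the front half of each lid. I then lifted the arm clear and handed the job in at 10.7 s.

- **Lids:** each lid reached a hard stop at the stated shut height of 74 mm. Blue stopped at 73.9 mm with 17 N, yellow at 73.7 mm with 25 N. A modelled shut box laid over both camera views matched them to about 1–2 mm, and both clasps sit over their trays.
- **Boxes:** the tray corners are where they were before in the pictures. The white box and its lid were never touched. Its detected point differed by about 5 mm between the first and last readings, but it looks the same in the pictures.
- **Arm:** the elbow stayed well back from the columns in the top-camera pictures, and the tool was touching nothing at hand-in.
- **One check disagreed:** the network's point for the blue lid front gave a height of 80 mm, with about 3 mm of mismatch between the views. The force stop and the overlay both say flush, so I put this down to detection error.

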